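Set the wristband printer dial, then raise and hold its print head with the cam lever

TASK

The wristband printer on the desk is about to be loaded with a new band: first turn the dial on its top until the pointer line meets the diamond mark, then take the side cam lever by its black grip, swing it up until it stands upright and the print head is at its highest, and finish there still gripping it, because springs drop the head as soon as the lever is let go. Do not touch the print head itself, and leave the things round the printer where they are.

Things in the scene. Friction and masses are not known exactly. Their poses are not given: they have to be found in the camera images.
- printer: white desktop wristband printer, cover off, 170 x 170 x 106 mm (roll to 135), fixed; origin at desk height under its middle; x axis from its front to its back, z up: at yaw 0 its front faces the robot, its left side is +y. Dial tower on the right: y -85 to -28 mm, x -80 to 90, top z 106. Left steel cheek: outer face y 81 mm, top z 98 (118 at the back); front face x -80
- dial (a joint): black dial on the tower, upright axis at printer x -30, y -56.5 mm. Rad, grows clockwise from above, stops at 0 and 2.8. Its pointer line lies on the bar grip; pointer bearing in the printer frame (anticlockwise from +x) is -1.047 - value. At 2.094 it meets the diamond mark, which is straight to the front (-x); other marks are plain ticks. Starts at 0.6 to 1.4; friction 0.03 N m, stays where left
- dial_grip (a point): point on the dial's axis at the height to grip, 125 mm above the desk: the bar grip is 32 mm long, 10 mm thick and spans 113 to 133 mm above the desk, standing on a round skirt of 37 mm diameter and 6 mm height
- lever_turn (a joint): flat steel lever on the printer's left; axle along printer y at x -50, z 70 mm. Rad: 0 = on its rest stop, pointing to the front, 0.2 rad below level; grows as the grip swings up and back; 1.771 = upright, the cam's highest lift; beyond it the head comes down again; stop at 2.3. A return spring (2 to 3 N at the grip) swings it back when let go
- head_lift (a joint): print head, a finned aluminium bar over a black roller, hinged at its back; rad, 0 = sprung shut on the roller, about 0.116 = the highest the cam lifts it
- print_head: the print head as a body, not to be touched; origin at its hinge (printer x 25, y 0, z 85 mm); its finned bar lies at printer x -67 to -33, y -22 to 56 mm, top 94 mm above the desk when shut
- spare_roll: bystander: tan tape roll, 60 mm across, 25 mm high, lying right of the printer
- thermometer: bystander: white digital thermometer, 104 x 18 x 12 mm, lying before the printer's right half
- vial_a: bystander: small injection vial, 27 mm across, 50 mm high, left of the printer
- vial_b: bystander: small injection vial, 27 mm across, 50 mm high, left of the printer
- pen_b: bystander: slim red pen, 145 mm, lying on the desk to the left
- clear_tape: bystander: roll of tape, 96 mm across, 48 mm high, to the left
- stapler: bystander: blue stapler, 135 x 36 x 47 mm, to the left
- rubber_stamp: bystander: hand stamp, 67 mm high, to the left
- cam_lever: the cam lever with its grip; origin on its axle at the printer's middle plane (printer x -50, y 0, z 70 mm); its arm is a flat bar 13 mm wide, 6 mm thick, at printer y 89 to 95 mm
- lever_grip: black revolving grip on the lever's end, a cylinder 20 mm in diameter and 40 mm long, sticking out sideways along printer y (y 98 to 138 mm), origin at its centre: 90 mm from the lever's axle in the plane printer y 118 mm; 52 mm above the desk at rest, 160 mm when the lever is upright. It spins freely on its stud, so downward fingers closing along printer x can hold it all the way without turning

How it is judged:
On the way, in this order (a step that is already met when the one before it is completed fails the run):
1. the dial's pointer stands at the diamond mark while the lever is still down (value of joint dial between 1.974 and 2.214 rad and value of joint lever_turn below 0.3 rad), for 0.3 s.
2. the lever, held by its grip, has been swung up to the highest lift (value of joint lever_turn between 1.621 and 1.921 rad and value of joint head_lift above 0.105 rad and contact force between the fingers and cam_lever above 1 N), for 0.3 s.
At the end, for the whole second after the job is handed in: The dial's pointer is within 0.12 rad of the diamond mark; the cam lever is at rest within 0.15 rad of upright with the print head at its highest (above 0.105 rad, of about 0.116), and the fingers still hold the lever with at least 1 N, so that only they keep the head up (all of step 2 and velocity of joint lever_turn between -0.1 and 0.1 rad/s and value of joint dial between 1.974 and 2.214 rad); the arm keeps its last pose, push and grip.
It fails at once if the robot touches the print head (contact force between the arm and print_head above 1 N).
It fails at once if the fingers touch the print head (contact force between the fingers and print_head above 1 N).
It fails at once if a thing round the printer is shifted by more than 15 mm (distance of any of spare_roll, thermometer, vial_a, vial_b, pen_b, clear_tape, stapler, rubber_stamp from where it was at the start of the episode above 0.015 m).
It also fails if it takes over 58 s, if anything falls off the work surface, if the arm or the gripper's body presses on something with over 40 N, if the wrist force passes 120 N, or if a joint passes its speed limit or range.

ROBOT

A 7-joint arm with a two-finger parallel gripper is mounted at the origin on a cart in front of the work surface, level with it; the furniture and walls round the work are solid. World frame = base frame: x ahead of the robot, y to its left, z up, the work surface at z = 0. Lengths are in m, angles in rad, forces in N, time in s.
With the tool pointing down it reaches from about 0.35 to 0.9 m from the base axis. Payload 8.1 kg.
Tool frame: the origin (TCP) lies at the very end of the fingers, on their centre line; the grasp point (between the pads) lies ctrl.grasp_offset behind it (ctrl.grasp_offset is the distance from the TCP to the grasp point, in m); z points along the fingers, x is the direction in which the jaws open and shut, and the axes are right-handed (so a half turn about z gives the same grasp; the last joint's range is limited). The gripper opens to 92 mm and grips with 3 to 60 N. Pads are 19 mm wide; open, the fingers measure 130 mm over their backs; the gripper's body (75 mm by 190 mm) begins 47 mm behind the grasp point.
Start: joints at [-1.428, 0.434, 0.025, 1.573, -0.012, 1.134, -0.075], TCP at [0.152, 0.606, 0.227] pointing down, gripper open.
Joint ranges: [-2.62, 2.62], [-0.44, 2.09], [-1.27, 1.32], [0.08, 2.57], [-1.32, 4.46], [0.12, 2], [-2.74, 2.74]. Speed limits (rad/s): [2.22, 2.22, 3.01, 3.01, 3.14, 3.14, 3.14].

INTERFACE

Orientations are given as a unit quaternion [w, x, y, z].
In Python, from rig import ctrl, kinematics, optics, job_done gives the robot as it stands. Calls block until the motion is done:
- ctrl.move_pose(position, orientation): joint-space move of the TCP to a pose.
- ctrl.move_linear(position, orientation=None, vel=0.15): straight line of the TCP; orientation=None keeps the orientation; vel is the mean speed in m/s.
- ctrl.move_joints(angles): joint-space move.
- ctrl.open_gripper() and ctrl.grasp(strength=None): open the fingers fully, or close them until they stop; strength is the grip in N (None keeps the last).
- ctrl.pause(seconds).
- kinematics.ik(position, orientation): joint angles nearest the present ones, or None.
- optics.get_image(name): name is "side" or "top" or "wrist"; returns the picture (420x560x3 uint8, red, green, blue); there is no depth.
- optics.camera_info(name): a dict with "fov_y" (degrees; the focal length in pixels is half the picture's height over the tangent of half this angle, whatever the lens; pixels are square), "cx", "cy" (the principal point, pixels), "rvec" (rotation vector, rad) and "tvec" (3), from world to camera coordinates, as OpenCV has them; the wrist camera has in their place "hand_eye" (4x4, takes a point from camera to tool coordinates, whose origin is the TCP and whose axes are the tool frame's). Camera axes: x right, y down, z forward; pixel columns grow to the right and rows downward; lengths in m; the calibration is good to about 2 mm. A picture is of the moment at which its call begins: read the wrist's pose just before it. camera_info takes no time and is no camera call.
A pose or a line that the arm cannot do raises ctrl.PlanningError and nothing moves.
- job_done(): hands the job in, once; it reports no verdict.
Readings, each from a call of its own:
- ctrl.get_t(): time.
- ctrl.get_joint_positions(): joint angles.
- ctrl.get_joint_vel(): joint speeds.
- ctrl.get_tau(): joint torques, N m.
- ctrl.get_tool_pos(): TCP position.
- ctrl.get_orientation(): TCP orientation.
- ctrl.get_ft_force(): force on the tool from outside, world axes, zero at the start.
- ctrl.get_torque(): the same for the moment, N m.
- ctrl.get_grip_width(): finger opening in m.
Only numpy, scipy, OpenCV 4.12 (cv2) and the standard library are available. Lean on these libraries where they do the work, as an engineer would, in place of code of your own. Each camera call takes 0.05 s, during which the arm holds its last target.

## Working session

There is one attempt and no reset: what is moved stays moved. The work goes in short steps, each a Python script; the robot and the scene stay as the last script left them, time stands still between calls to the robot, and variables do not carry over. Pictures are saved under pics/ and viewed, and the job is handed in when it is done.

```bash
ls; mkdir -p pics
python3 - <<'E'
from rig import ctrl, kinematics, optics
import cv2
for n in ["side","top","wrist"]:
    im=optics.get_image(n); cv2.imwrite(f"pics/{n}0.png",im[:,:,::-1]); print(n,optics.camera_info(n))
print(ctrl.get_t(),ctrl.grasp_offset,ctrl.get_tool_pos(),ctrl.get_orientation())
E
```

```text
pics
side {'fov_y': 53.439078985691275, 'cx': 274.9551680260679, 'cy': 213.76477137900818, 'rvec': array([ 0.11092383, -2.71645776,  1.47059417]), 'tvec': array([0.52290004, 0.09117611, 1.11442433])}
top {'fov_y': 42.580529609988744, 'cx': 277.2209829971307, 'cy': 195.94321999947277, 'rvec': array([ 2.21826444, -2.16488747,  0.07111286]), 'tvec': array([-0.00644517,  0.53771759,  1.40962967])}
wrist {'fov_y': 66.99049244862667, 'cx': 281.18259460669253, 'cy': 215.57090925167418, 'hand_eye': array([[ 9.99999973e-01,  1.75715287e-04, -1.51228667e-04,
         9.28970389e-04],
       [-1.32351075e-04,  9.68275562e-01,  2.49884809e-01,
        -6.76515295e-02],
       [ 1.90339604e-04, -2.49884782e-01,  9.68275560e-01,
        -1.58068486e-01],
       [ 0.00000000e+00,  0.00000000e+00,  0.00000000e+00,
         1.00000000e+00]])}
0.15 0.0188 [0.15201274 0.60584664 0.22612692] [ 4.11360606e-04  7.88460395e-01  6.15085234e-01 -4.37916125e-04]
```

View pics/top0.png

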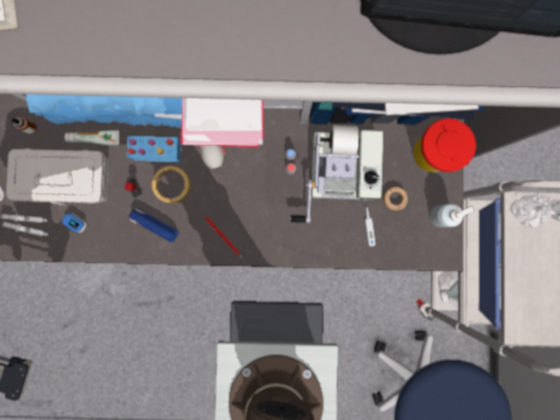

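View pics/side0.png

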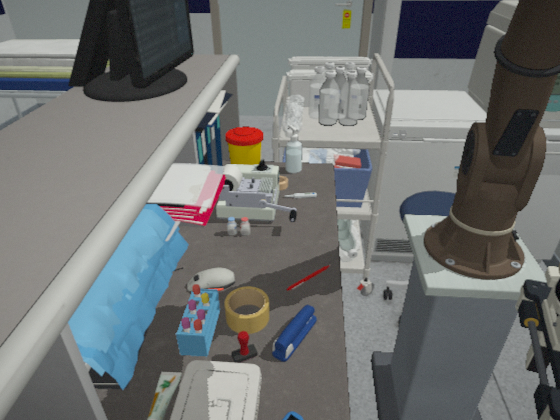

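View pics/wrist0.png

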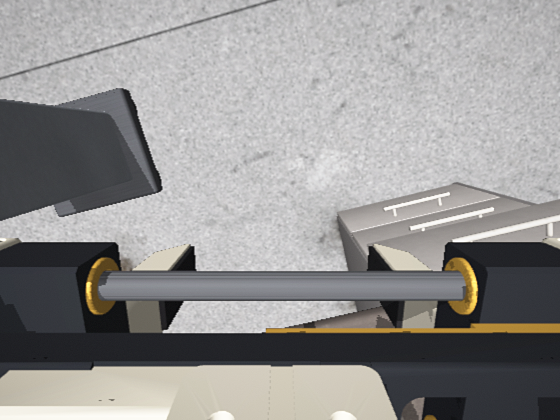

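The top view shows the printer at about (347,163), with the dial at (372,177) and the lever grip at (299,218). I'll enlarge that area.

Run:
```python
import cv2
im=cv2.imread("pics/top0.png")[105:255,270:420]; cv2.imwrite("pics/topc.png",cv2.resize(im,(600,600),interpolation=cv2.INTER_CUBIC))
im=cv2.imread("pics/side0.png")[145:245,200:330]; cv2.imwrite("pics/sidec.png",cv2.resize(im,(780,600),interpolation=cv2.INTER_CUBIC))
```

```text
(no output)
```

View pics/topc.png

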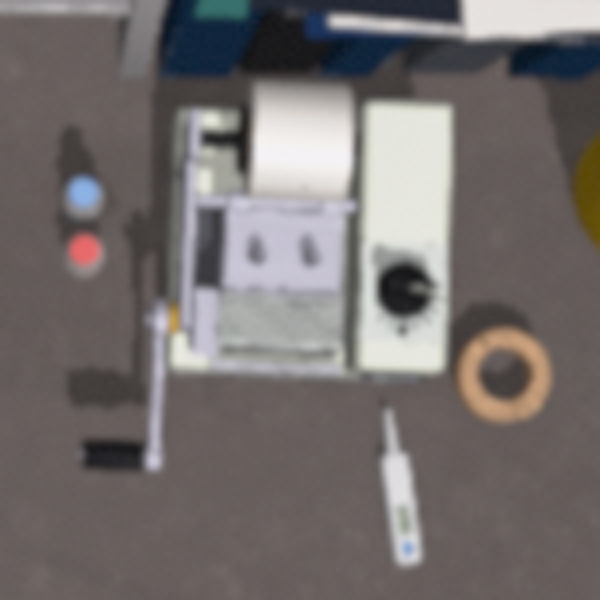

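View pics/sidec.png

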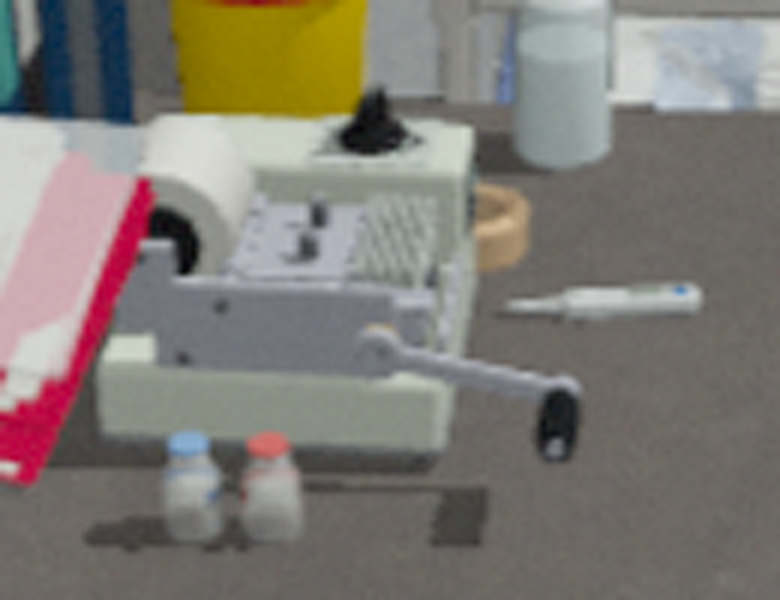

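```bash
cat > h.py <<'E'
import numpy as np, cv2
from scipy.optimize import least_squares
from rig import ctrl, kinematics, optics
def K(i): 
    f=210/np.tan(np.radians(i['fov_y'])/2); return np.array([[f,0,i['cx']],[0,f,i['cy']],[0,0,1]])
def proj(n,P):
    i=optics.camera_info(n); return cv2.projectPoints(np.array(P,float).reshape(-1,1,3),i['rvec'],i['tvec'],K(i),None)[0][:,0]
def W(p,P):
    P=np.atleast_2d(P); c,s=np.cos(p[2]),np.sin(p[2])
    return np.c_[p[0]+c*P[:,0]-s*P[:,1],p[1]+s*P[:,0]+c*P[:,1],P[:,2]]
E
python3 - <<'E'
from h import *
top=[((-.08,-.028,.106),(359,371)),((-.08,-.085,.106),(445,374)),((.09,-.085,.106),(453,102)),((.09,-.028,.106),(366,101)),((-.138,.118,.052),(112,455)),((-.03,-.0565,.119),(404,290))]
side=[((-.138,.118,.052),(558,425)),((-.03,-.0565,.113),(374,134)),((-.08,-.085,.106),(475,124)),((-.08,-.028,.106),(470,178))]
tp=np.array([a for a,b in top]);tu=(np.array([b for a,b in top])+.5)/4-.5+[270,105]
sp=np.array([a for a,b in side]);su=(np.array([b for a,b in side])+.5)/6-.5+[200,145]
def r1(p): return (proj("top",W(p,tp))-tu).ravel()
def r2(p): return np.r_[r1(p),(proj("side",W(p,sp))-su).ravel()]
for r in (r1,r2):
    s=least_squares(r,[.6,-.2,0]); print(s.x,np.round(s.fun.reshape(-1,2),2).tolist())
p=s.x
print("dial",W(p,[-.03,-.0565,.125]),"grip",W(p,[-.138,.118,.052]))
# pointer line crop tip (433,291) from (404,290)
E
```

```text
[ 0.61439485 -0.16780339 -0.0177319 ] [[-1.05, -0.14], [0.39, 0.08], [0.43, 0.28], [-0.58, -0.44], [0.07, 0.18], [0.73, 0.04]]
[ 0.61438165 -0.16724039 -0.02018609] [[-1.36, -0.11], [0.08, 0.16], [0.29, 0.36], [-0.72, -0.41], [-0.27, 0.06], [0.47, 0.09], [0.12, -0.35], [0.1, -1.15], [0.36, -0.93], [-0.68, -1.52]]
dial [[ 0.58324732 -0.22312334  0.125     ]] grip [[ 0.47879156 -0.04647894  0.052     ]]
```

```bash
cat >> h.py <<'E'
def Q(th): return [0,np.cos(th/2),np.sin(th/2),0]
from scipy.spatial.transform import Rotation as R
def wristpose():
    q=ctrl.get_orientation(); T=np.eye(4); T[:3,:3]=R.from_quat([q[1],q[2],q[3],q[0]]).as_matrix(); T[:3,3]=ctrl.get_tool_pos(); return T
def wproj(T,P):
    i=optics.camera_info("wrist"); C=np.linalg.inv(T@i['hand_eye']); P=np.atleast_2d(P)
    return cv2.projectPoints(P.reshape(-1,1,3),cv2.Rodrigues(C[:3,:3])[0],C[:3,3],K(i),None)[0][:,0]
def snap(n,f):
    T=wristpose(); im=optics.get_image(n); cv2.imwrite(f,im[:,:,::-1]); np.save(f+".npy",T); return T
E
python3 - <<'E'
from h import *
ctrl.move_linear([.152,.606,.33],vel=.25)
ctrl.move_pose([.54,-.19,.28],Q(0)); print(ctrl.get_t(),ctrl.get_joint_positions(),ctrl.get_tool_pos())
snap("wrist","pics/w1.png")
ctrl.move_pose([.48,-.05,.24],Q(0));snap("wrist","pics/w2.png"); print(ctrl.get_t())
E
```

```text
3.825 [-0.43544702  0.41685785  0.98228597  1.67751517 -0.36371842  1.24436751
  0.62807451] [ 0.54042587 -0.18907285  0.27989651]
4.6
```

View pics/w1.png

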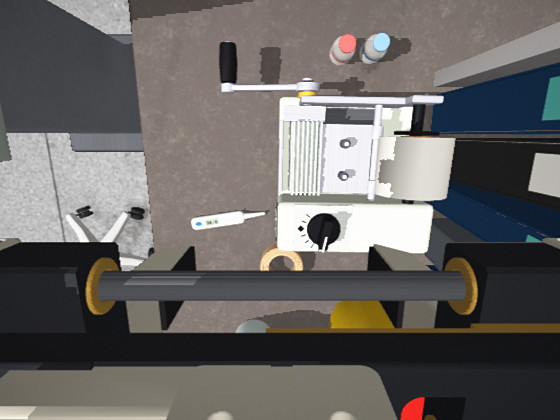

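View pics/w2.png

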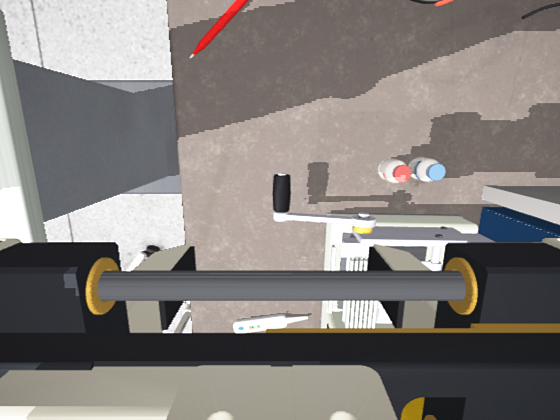

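The first wrist view shows the dial at (323,230), its diamond at (301,228) and the lever grip at (228,62). The second has the grip at (282,193). I'll crop both for accurate positions.

Run:
```python
import cv2
im=cv2.imread("pics/w1.png")[185:265,270:370]; cv2.imwrite("pics/w1c.png",cv2.resize(im,(700,560),interpolation=cv2.INTER_CUBIC))
im=cv2.imread("pics/w1.png")[30:260,210:460]; cv2.imwrite("pics/w1d.png",cv2.resize(im,(625,575),interpolation=cv2.INTER_CUBIC))
im=cv2.imread("pics/w2.png")[160:240,260:390]; cv2.imwrite("pics/w2c.png",cv2.resize(im,(780,480),interpolation=cv2.INTER_CUBIC))
```

```text
(no output)
```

View pics/w1c.png

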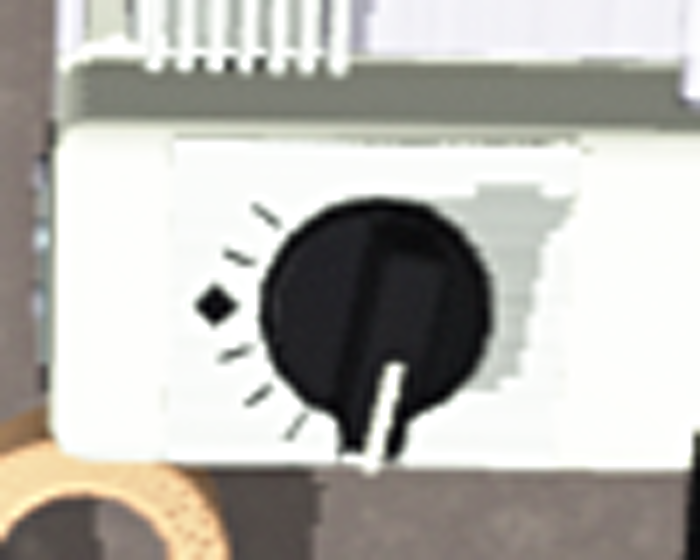

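View pics/w1d.png

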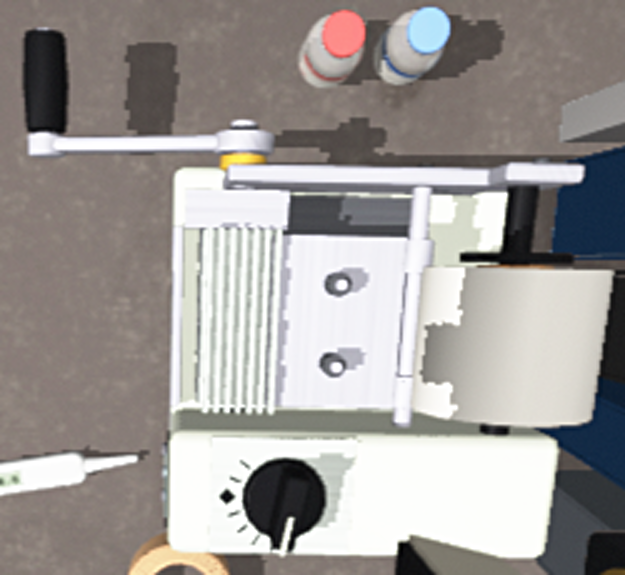

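View pics/w2c.png

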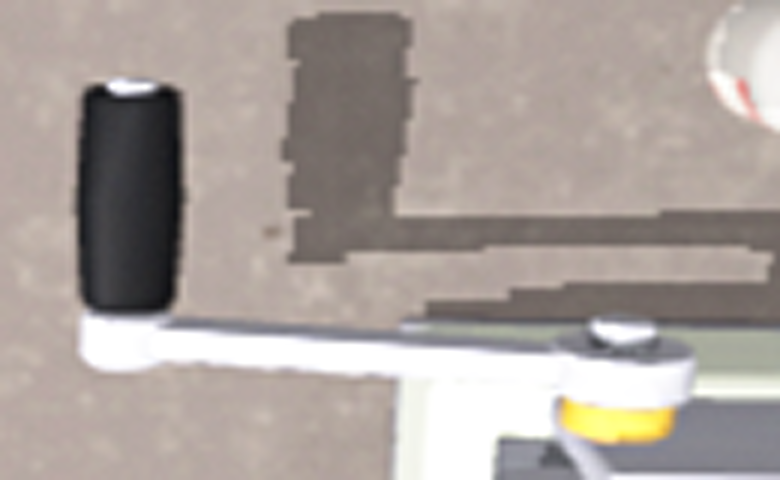

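```bash
cat >> h.py <<'E'
def back(T,u,z):
    i=optics.camera_info("wrist"); C=T@i['hand_eye']; d=C[:3,:3]@np.linalg.inv(K(i))@np.array([u[0],u[1],1]); o=C[:3,3]; return o+d*(z-o[2])/d[2]
E
python3 - <<'E'
from h import *
T1=np.load("pics/w1.png.npy");T2=np.load("pics/w2.png.npy")
f=lambda u,s,o:(np.array(u)+.5)/s-.5+np.array(o)
o1=[270,185];od=[210,30];o2=[260,160]
d1=[((-.08,-.028,.106),f((56,126),7,o1)),((-.08,-.085,.106),f((54,464),7,o1)),((-.03,-.0565,.112),f((376,305),7,o1)),((.09,-.028,.106),f((557,432),2.5,od)),((.09,-.085,.106),f((548,556),2.5,od)),((-.138,.118,.052),f((46,80),2.5,od))]
d2=[((-.138,.118,.052),f((131,198),6,o2))]
def r(p):
    return np.r_[(wproj(T1,W(p,[a for a,b in d1]))-[b for a,b in d1]).ravel(),(wproj(T2,W(p,[a for a,b in d2]))-[b for a,b in d2]).ravel()]
s=least_squares(r,[.61,-.167,-.02]);p=s.x
print(p,np.round(s.fun.reshape(-1,2),2).tolist())
tip=back(T1,f((372,468),7,o1),.133);b=back(T1,f((395,365),7,o1),.133);c=W(p,[-.03,-.0565,.133])[0];dm=back(T1,f((215,306),7,o1),.106)
print(tip,b,c,dm)
for a,q in((tip,b),(tip,c)):
    v=a-q;be=np.arctan2(v[1],v[0])-p[2];print("bearing",be,"val",-1.047-be)
v=dm-c;print("diamond bearing world",np.arctan2(v[1],v[0]),p[2])
print("grip w1",back(T1,d1[-1][1],.052),"w2",back(T2,d2[0][1],.052),W(p,[-.138,.118,.052]))
th=0
for pos,t in (((c[0],c[1],.116),-.1),((c[0],c[1],.116),-1.6),((.479,-.045,.04),0),((.564,-.045,.147),0)):
    print(pos,t,kinematics.ik(list(pos),Q(t)),kinematics.ik(list(pos),Q(t+np.pi)))
E
```

```text
[ 0.61580578 -0.16356606 -0.01257911] [[-0.6, -1.67], [-0.88, 0.26], [-0.04, 0.6], [3.36, 0.62], [0.02, 1.04], [-1.02, 0.52], [-0.93, -0.83]]
[ 0.58246545 -0.23755444  0.133     ] [ 0.58523971 -0.22175018  0.133     ] [ 0.58509745 -0.21968423  0.133     ] [ 0.56085969 -0.22101515  0.106     ]
bearing -1.7319856145538888 val 0.6849856145538888
bearing -1.7044498779639439 val 0.6574498779639439
diamond bearing world -3.0867365832870597 -0.01257911425420833
grip w1 [ 0.48046489 -0.04330841  0.052     ] w2 [ 0.48033349 -0.04476624  0.052     ] [[ 0.47930099 -0.04383952  0.052     ]]
(np.float64(0.5850974482725401), np.float64(-0.21968422756609163), 0.116) -0.1 [-0.30278335  0.70245099  0.93087937  1.7477785  -0.64881522  1.03077732
  0.76688402] [ 0.8884758   0.76320367 -1.00853552  1.64111503  0.69956061  1.13915538
  2.73786506]
(np.float64(0.5850974482725401), np.float64(-0.21968422756609163), 0.116) -1.6 [-0.41943527  0.87203151  1.2361726   1.75613274 -0.88986044  1.19643289
 -0.52020446] [-0.04880697  0.57264154  0.48399704  1.72693593 -0.32204558  0.92168117
  2.10785343]
(0.479, -0.045, 0.04) 0 [-0.56359719  0.56701574  0.75895061  2.1558168  -0.64820712  0.65884427
  0.65074285] [-0.82140349  0.89689493  1.30914061  2.17167144 -1.08301032  1.02448899
 -2.02265336]
(0.564, -0.045, 0.147) 0 [-0.63863516  0.55265267  0.9213816   1.86738681 -0.52536989  0.98562804
  0.5136221 ] [-0.79715341  0.77335673  1.31306111  1.87719901 -0.82137335  1.1749414
 -2.32805043]
```

Run:
```python
from h import *
c=[.5845,-.2215]
ctrl.move_pose([*c,.19],Q(-.15)); print(ctrl.get_t())
snap("wrist","pics/w3.png")
ctrl.move_linear([*c,.117],vel=.1); print(ctrl.get_ft_force())
ctrl.grasp(15); print(ctrl.get_t(),ctrl.get_grip_width(),ctrl.get_ft_force(),ctrl.get_torque(),ctrl.get_tool_pos())
snap("wrist","pics/w4.png"); snap("side","pics/s4.png")
im=cv2.imread("pics/s4.png")[130:245,190:330]; cv2.imwrite("pics/s4c.png",cv2.resize(im,(700,575)))
```

```text
5.4417
[-0.56637216  0.58001808 -0.64066264]
7.6083 0.009763928934422891 [ 5.37109746 -0.51403432 -2.8384132 ] [-0.24741613 -1.0326788  -0.05189361] [ 0.5858507  -0.22144598  0.11710263]
```

View pics/w4.png

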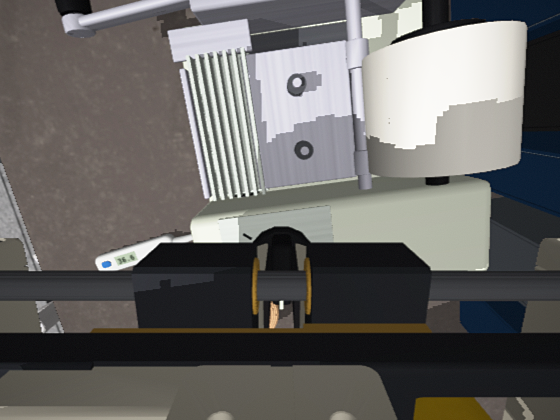

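View pics/s4c.png

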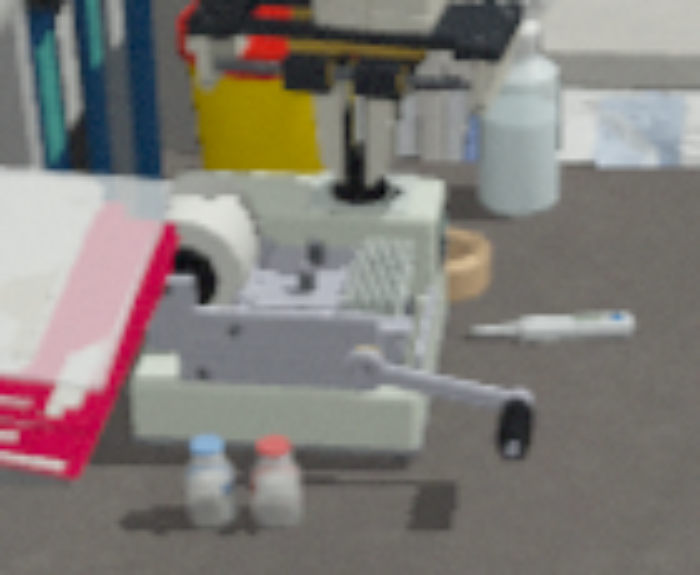

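Run:
```python
from h import *
c=np.array([.5865,-.2215])
for th in np.linspace(-.15,-1.586,7):
    ctrl.move_linear([*c,.117],Q(th),vel=.05)
    F=ctrl.get_ft_force(); P=ctrl.get_tool_pos()
    print(round(ctrl.get_t(),2),round(th,2),np.round(F,1),np.round(ctrl.get_torque(),2),np.round(P,4))
    c=c+np.clip(F[:2]*1.5e-4,-.0008,.0008)
snap("wrist","pics/w5.png")
```

```text
7.96 -0.15 [-3.1  0.8  3.9] [ 0.18  0.76 -0.01] [ 0.586  -0.2214  0.117 ]
8.35 -0.39 [-1.7  0.5  1.4] [-0.03  0.45 -0.03] [ 0.5861 -0.2215  0.1171]
8.74 -0.63 [ 0.8 -1.1  0.9] [-0.28 -0.04 -0.03] [ 0.5861 -0.2215  0.1171]
9.13 -0.87 [ 1.3 -0.5  1.8] [-0.29 -0.18 -0.08] [ 0.5862 -0.2216  0.1171]
9.53 -1.11 [ 0.9 -1.5  1.3] [-0.4 -0.2  0. ] [ 0.5863 -0.2217  0.1171]
9.92 -1.35 [ 1.6 -1.4  1.2] [-0.23 -0.2  -0.05] [ 0.5863 -0.2218  0.1171]
10.31 -1.59 [-0.1 -0.5  3.7] [-0.1   0.06  0.02] [ 0.5863 -0.222   0.1171]
```

View pics/w5.png

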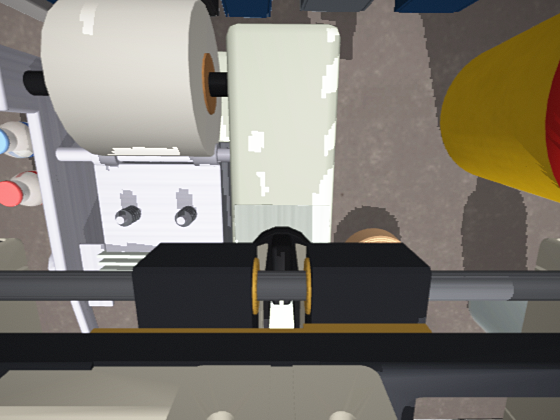

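Run:
```python
from h import *
ctrl.open_gripper(); ctrl.move_linear([.5863,-.222,.24],vel=.15); print(ctrl.get_t(),ctrl.get_orientation())
ctrl.move_pose([.55,-.19,.28],Q(0)); print(ctrl.get_t())
T=snap("wrist","pics/w6.png")
im=cv2.imread("pics/w6.png")[175:265,260:380]; cv2.imwrite("pics/w6c.png",cv2.resize(im,(720,540),interpolation=cv2.INTER_CUBIC))
```

```text
12.6667 [-1.44851879e-04 -7.01776692e-01  7.12396590e-01  7.42784333e-04]
13.8167
```

View pics/w6c.png

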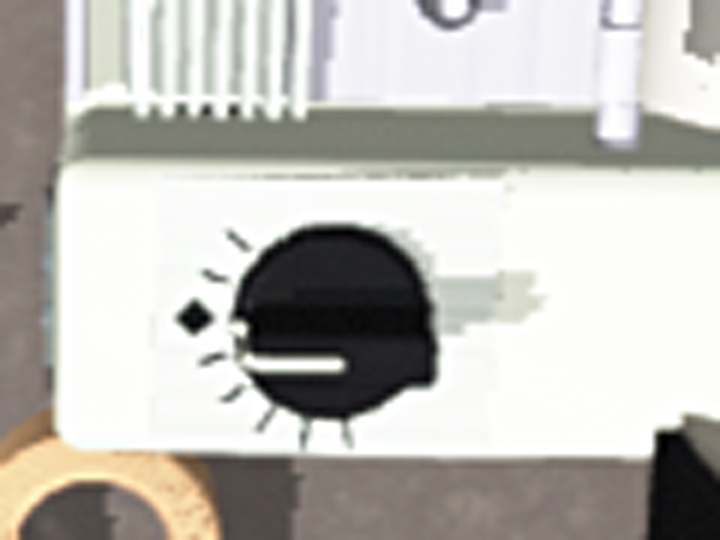

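View pics/w6.png

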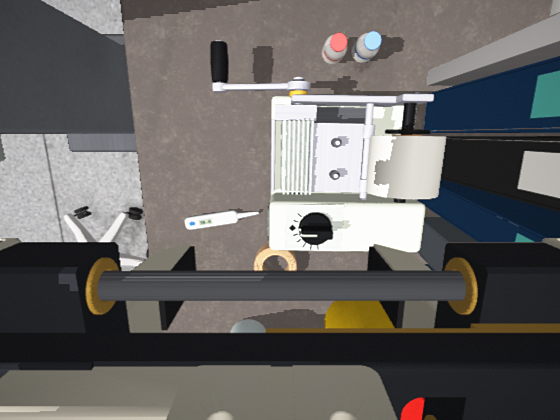

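Run:
```python
from h import *
T=np.load("pics/w6.png.npy")
g=lambda u,z:back(T,(np.array(u)+.5)/6-.5+[260,175],z)
def ang(a,b,z): v=g(b,z)-g(a,z); return np.arctan2(v[1],v[0])
print("line",ang((250,363),(340,364),.133),"tower right edge",ang((80,448),(640,458),.106),"left edge",ang((80,163),(700,166),.106))
print("line pts",g((250,363),.133),g((340,364),.133))
print("diamond",g((194,317),.106),"skirt",g((333,320),.112))
```

```text
line -0.013507286994039124 tower right edge -0.020803930593912414 left edge -0.006804624703252853
line pts [ 0.56929914 -0.22082204  0.133     ] [ 0.58440123 -0.22102604  0.133     ]
diamond [ 0.56078676 -0.22079284  0.106     ] skirt [ 0.58536235 -0.21961116  0.112     ]
```

```bash
cat >> h.py <<'E'
p=[.6165,-.165,-.014]
def tcp(t,y=.120,dz=.003):
    a=t-.2; w=W(p,[-.05-.09*np.cos(a),y,.07+.09*np.sin(a)-.0188+dz])[0]; return w
E
python3 - <<'E'
from h import *
P=tcp(0); print(P)
ctrl.move_pose([P[0],P[1],.16],Q(p[2])); 
ctrl.move_linear(P,vel=.12); print(ctrl.get_t(),ctrl.get_ft_force(),ctrl.get_tool_pos())
ctrl.grasp(25); print(ctrl.get_t(),ctrl.get_grip_width(),ctrl.get_ft_force(),ctrl.get_tool_pos())
snap("wrist","pics/w7.png"); snap("side","pics/s7.png")
im=cv2.imread("pics/s7.png")[130:245,190:330]; cv2.imwrite("pics/s7c.png",cv2.resize(im,(700,575)))
E
```

```text
[ 0.4799875  -0.04307694  0.03631976]
15.875 [ 0.58877575  0.6886962  -0.8002012 ] [ 0.48048342 -0.04321722  0.03683543]
17.0 0.018900110747918218 [ 2.63683089 -0.31048543 -1.07539162] [ 0.48053091 -0.04310181  0.03641153]
```

View pics/w7.png

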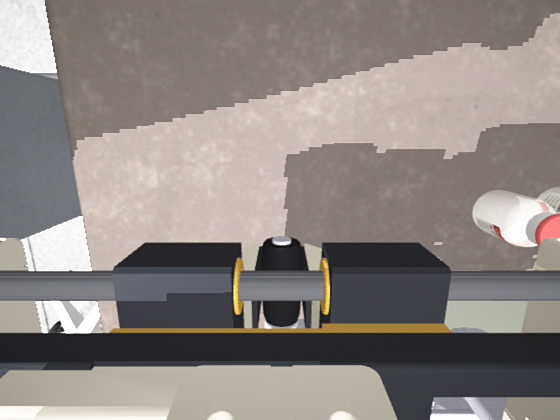

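View pics/s7c.png

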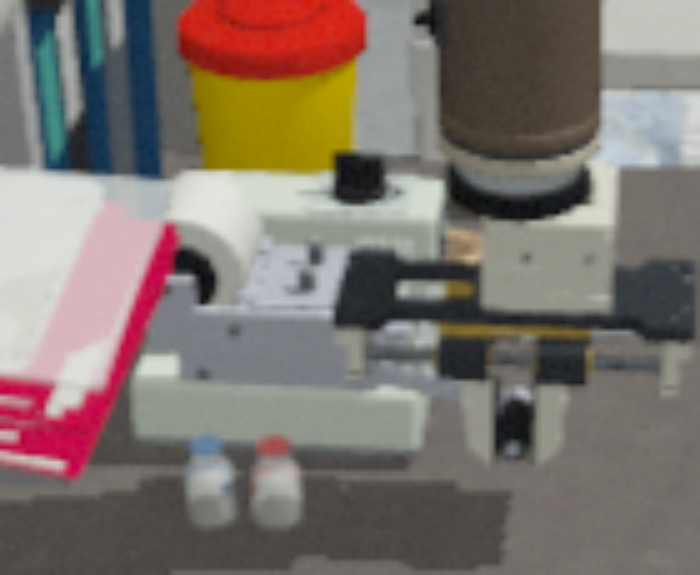

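Run:
```python
from h import *
for t in np.linspace(.15,.9,6):
    ctrl.move_linear(tcp(t),vel=.08)
    F=ctrl.get_ft_force(); print(round(ctrl.get_t(),2),round(t,2),np.round(F,1),np.round(ctrl.get_torque(),2),np.round(ctrl.get_tool_pos()-tcp(t),4),round(ctrl.get_grip_width(),4))
    if np.linalg.norm(F)>30: break
```

```text
17.42 0.15 [ 3.7 -0.9 -0.9] [-0.13 -0.74 -0.01] [ 0.0005 -0.      0.0005] 0.0189
17.73 0.3 [ 6.   0.1 -2.5] [-0.16 -1.02 -0.04] [ 0.0005 -0.      0.    ] 0.019
18.05 0.45 [ 5.3 -0.9 -3.2] [-0.22 -1.22 -0.04] [ 0.0003 -0.     -0.0003] 0.0192
18.37 0.6 [ 6.4 -1.1 -4.2] [-0.16 -1.29 -0.04] [ 0.0001 -0.     -0.0005] 0.019
18.68 0.75 [ 5.8 -0.5 -6.7] [-0.28 -1.29 -0.04] [-0.0002 -0.0001 -0.0007] 0.0185
19.0 0.9 [ 5.9 -1.4 -7.1] [-0.33 -1.28 -0.03] [-0.0005 -0.     -0.0009] 0.019
```

Run:
```python
from h import *
for t in np.linspace(1.05,1.771,6):
    P=tcp(t,dz=.002) ; ctrl.move_linear(P,vel=.08)
    F=ctrl.get_ft_force(); print(round(ctrl.get_t(),2),round(t,2),np.round(F,1),np.round(ctrl.get_torque(),2),np.round(ctrl.get_tool_pos()-P,4),round(ctrl.get_grip_width(),4))
    if np.linalg.norm(F)>35: break
ctrl.pause(.5); print(ctrl.get_tool_pos(),ctrl.get_ft_force())
snap("wrist","pics/w8.png"); snap("side","pics/s8.png"); snap("top","pics/t8.png")
im=cv2.imread("pics/s8.png")[110:245,190:330]; cv2.imwrite("pics/s8c.png",cv2.resize(im,(622,600),interpolation=cv2.INTER_CUBIC))
```

```text
19.31 1.05 [-0.4 -1.7 -2.3] [-0.2   0.18 -0.04] [-0.0015  0.     -0.0008] 0.019
19.62 1.19 [-4.6  0.6  2.8] [-0.07  0.94 -0.04] [-0.001   0.0001 -0.0002] 0.0187
19.93 1.34 [-6.1  1.5  7.4] [ 0.08  1.38 -0.05] [-0.0007  0.0001  0.0001] 0.0194
20.23 1.48 [-5.3  1.5  8.9] [ 0.09  1.26 -0.02] [-0.0002  0.0001  0.0004] 0.019
20.54 1.63 [-3.4  0.6  9.5] [ 0.16  0.77 -0.05] [0.0006 0.     0.0006] 0.0188
20.85 1.77 [-0.4 -0.1  7.9] [ 0.11  0.23 -0.03] [ 0.001  -0.      0.0007] 0.0192
[ 0.56848769 -0.04431117  0.14387708] [-3.03025901  1.16246935  8.88769774]
```

View pics/w8.png

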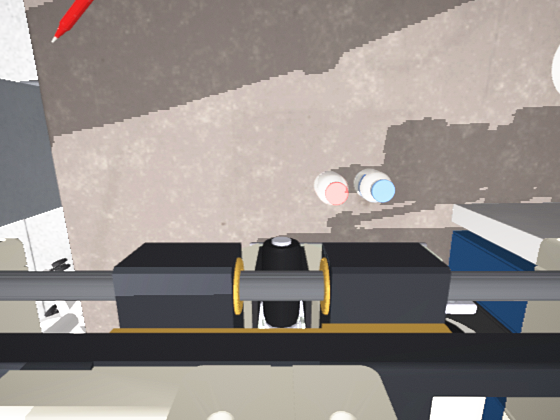

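View pics/s8c.png

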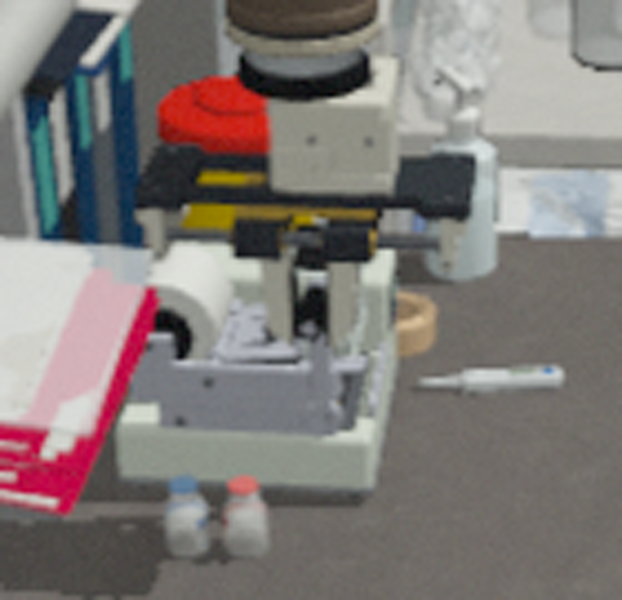

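Run:
```python
from h import *
from rig import job_done
print(ctrl.get_t(),ctrl.get_tool_pos(),ctrl.get_grip_width(),ctrl.get_ft_force(),np.abs(ctrl.get_joint_vel()).max())
job_done()
```

```text
21.5 [ 0.56849555 -0.04431067  0.14388531] 0.018814260253268437 [-3.71180073  1.36843507  8.44597744] 0.0013398930997094703
the job is handed in; nothing more can be done
```

I turned the dial to the diamond mark, swung the lever upright by its black grip, and handed the job in at 21.5 s with the gripper still holding it. `job_done()` gives no verdict. The dial, lever and head joints can't be read directly, so these checks rest on pictures, the arm's pose and forces:

- **Dial:** I released it before touching the lever. In the wrist picture afterwards, the pointer line was within about 0.02 rad of the diamond's direction.
- **Lever:** the fingers closed on the grip (opening about 19 mm, 25 N grip set). From the fitted printer position and the grip's resting place, I put the lever within about 0.03 rad of upright. The arm was almost still, and the wrist felt about 9 N.
- **Head height:** I did not measure this separately. It follows from the lever being upright, where the cam lifts highest.
- **Print head and surroundings:** nothing pointed to contact with the head. The wrist force was about 10 N or less at every reading. In the last pictures the vials, thermometer, tape roll and pen looked unmoved. I did not check the clear tape, stapler or stamp, which the arm passed above only at the start.
- **Disagreement:** my position fits for the printer differed by 2 to 4 mm between cameras. The contact force while holding the dial showed its axis about 1.5 mm further back than the dial position I had used, so I corrected the lever path for that.

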